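# Reset the pipe stop on the welding table

## Task

Set the blue stop collar for the next pipe: first loosen its set screw by turning the black wing on top about a quarter turn anticlockwise, then slide the blue collar along its bar until it is centred opposite the yellow pointer, and let go. Leave the screw loose, and leave the green collar and its screw as they are.

Things in the scene. Friction and masses are not known exactly. Their poses are not given: they have to be found in the camera images.
- blue_grip (a point): Centre of the black wing of the blue collar's set screw, 106 mm above the table: an upright plate 50 long x 12 thick x 28 mm tall on a thin stem on the screw's vertical axis. x along the wing's length, y across its thickness, z up. With the screw tight, the wing stands square across the bar (y along the bar). Collar below: 48 mm diameter, 40 mm long, top at 74 mm, steel boss to 80 mm.
- blue_screw (a joint): Angle of the blue collar's set screw, rad: 0 tight (start), growing anticlockwise seen from above, stop at 1.4. Friction 0.08 N m; stays where left. Locks the collar at mid-bar until past about 0.7. Once loose, the collar slides up to 110 mm either way from mid-bar with about 2.5 N drag, stays where left, and can be drawn along by the wing itself.
- mark: Yellow pointer block fixed on the blue collar's rail base, 20 x 16 x 22 mm, top 34 mm above the table, 40 mm beside the bar's axis and 60 to 95 mm from mid-bar, on either side. Origin: centre of its underside; y parallel to the level bar, x pointing away from the bar. The collar is opposite when the screw axis lies on its x axis. An identical white pointer is not the one.
- green_wing_end (a point): Outer end of the black wing on the green collar, 106 mm above the table; not to be turned or slid. Its rail, beside the blue one, is of the same build: steel base 340 x 100 x 12 mm, 24 mm bar 50 mm above the table, end blocks to 78 mm.

How it is judged:
By the outcome, as a careful person would: the job done as asked, in the order asked, and still so for the second after the job is handed in, with the robot touching nothing.
It also fails if it takes over 35 s, if anything falls off the work surface, if the arm or the gripper's body presses on something with over 40 N, if the wrist force passes 120 N, or if a joint passes its speed limit or range.

## Robot

A 6-joint arm with a two-finger parallel gripper is mounted at the origin on the work surface. World frame = base frame: x ahead of the robot, y to its left, z up, the work surface at z = 0. Lengths are in m, angles in degrees, forces in N, time in s.
With the tool pointing down it reaches from about 0.275 to 0.75 m from the base axis. Payload 10.2 kg.
Tool frame: the origin (TCP) lies on the centre line of the jaws, within the pads' length; the fingertips stand 11 mm ahead of it and the grasp point (between the pads) lies 8 mm behind it; z points along the fingers, y is the direction in which the jaws open and shut (so a half turn about z gives the same grasp; the last joint's range is limited). The gripper opens to 88 mm and grips with 3 to 60 N. Pads are 18 mm wide; open, the fingers measure 123 mm over their backs; the gripper's body (75 mm by 187 mm) begins 45 mm behind the grasp point.
Start: joints at [54.236, 17.928, 85.812, -0, 76.261, -12.8], TCP at [0.205, 0.483, 0.212] pointing down, gripper open.
Joint ranges: [-168.41, 168.41], [-55.51, 124.54], [10.69, 146.95], [-70.63, 250.63], [1, 178], [-165.06, 165.06]. Speed limits (degrees/s): [136.94, 136.94, 172.46, 180, 180, 180].

## Interface

Orientations are given as a 3x3 rotation matrix whose columns are the frame's x, y, z axes.
In Python, from workcell import manip, read_camera, calibration, job_done gives the robot as it stands. The module is installed in compiled form; this text tells all that it offers.
- The arm moves only by the tool send_rows, never from a script. Its argument "motion" is a list of rows, each a list of 7 numbers: the closure, from 0 (fully open) to 1 (shut), then the shift along the tool's x, y, z in mm, then the turn, a rotation vector about the tool's x, y, z in rad. A call has 1 to 5 rows; each row is the pose to reach, as a shift and turn from the pose commanded when the call began, along the tool's axes at that moment; what a row does not reach only later rows make up. A row lasts 1/8 s, in which the tool goes at most 62.5 mm and 10.7 degrees, less where a joint would pass 70% of its speed; a pose out of reach is approached as far as the arm can. A call with a gripper value outside its range is refused whole. The fingers move at their own pace and stop on an object; "force" is the grip in N (left out, the last holds). Time passes only in rows, so rows that repeat a pose let the fingers close. It gives the time, the measured TCP pose, the force and the opening at its end, in the units of the state.
- manip.get_obs(): the state, without advancing time (a new reading comes with each control period).
- read_camera(name): name is "scene" or "top" or "wrist"; returns the picture (384x512x3 uint8, blue, green, red); there is no depth.
- calibration(name): a dict with "K" (3x3 intrinsics, pixels), "R" (3x3) and "t" (3): a world point X has camera coordinates R X + t. Camera axes: x right, y down, z forward; pixel columns grow to the right and rows downward; lengths in m; the calibration is good to about 2 mm. A picture is of the moment at which its call begins: read the wrist's pose just before it. calibration takes no time and is no camera call; for the wrist camera it gives the pose at the moment of the call.
- job_done(): hands the job in, once; it reports no verdict.
The state is a dict: "time": time; "qpos": joint angles; "qvel": joint speeds; "effort": joint torques, N m; "position": TCP position; "orientation": TCP orientation; "contact_force": force on the tool from outside, world axes, zero at the start; "ft_torque": the same for the moment, N m; "finger_gap": finger opening in m.
Only numpy, scipy, OpenCV 4.12 (cv2) and the standard library are available. Lean on these libraries where they do the work, as an engineer would, in place of code of your own. Each camera call takes 0.05 s, during which the arm holds its last target.

## Working session

There is one attempt and no reset: what is moved stays moved. The work goes in short steps, Python scripts to look and compute and a tool call to move; the robot and the scene stay as the last step left them, time stands still between calls to the robot, and variables do not carry over. Pictures are saved under pics/ and viewed, and the job is handed in when it is done.

Besides the shell and the picture viewer there is one more tool, called after ">>>" by a JSON object that holds its "op" and its "data". send_rows: Moves the arm, as the interface text tells. Its arguments: {"type":"object","properties":{"motion":{"type":"array"},"force":{"type":"number"}},"required":["motion"]}

```bash
mkdir -p pics
python3 - <<'E'
from workcell import manip, read_camera, calibration
import cv2,numpy as np
o=manip.get_obs();print(o)
for n in("scene","top","wrist"):
    c=calibration(n);np.savez(f"{n}0.npz",**c)
    cv2.imwrite(f"pics/{n}0.png",read_camera(n));print(n,c)
E
```

```text
{'time': 0.0, 'qpos': array([ 5.42353823e+01,  1.79576726e+01,  8.58543699e+01,  1.06145612e-03,
        7.62591550e+01, -1.28011009e+01]), 'qvel': array([-0.08462746, -0.03719723,  0.01347616,  0.113725  , -0.05197382,
        0.00643515]), 'effort': array([ 2.49715755e-03, -4.02210760e+01, -2.52279890e+01,  6.95373653e-02,
        3.51789279e-02, -9.61799651e-05]), 'position': array([0.20467792, 0.48315932, 0.21127453]), 'orientation': array([[-9.20751636e-01,  3.90148531e-01, -7.40865544e-04],
       [ 3.90149125e-01,  9.20751142e-01, -9.97783161e-04],
       [ 2.92869161e-04, -1.20775852e-03, -9.99999228e-01]]), 'contact_force': array([ 0.1439646 , -0.82062242, -0.54804306]), 'ft_torque': array([-0.01052666, -0.02539013, -0.01739184]), 'finger_gap': 0.08769530070770304}
scene {'K': array([[391.92794573,   0.        , 257.40808669],
       [  0.        , 391.92794573, 192.27487555],
       [  0.        ,   0.        ,   1.        ]]), 'R': array([[-0.56823779,  0.82284318,  0.00590867],
       [ 0.60456469,  0.42234905, -0.67536865],
       [-0.55821801, -0.38019782, -0.73745662]]), 't': array([ 0.35727125, -0.28593447,  1.05482153])}
top {'K': array([[377.85124429,   0.        , 258.08545316],
       [  0.        , 377.85124429, 190.4690813 ],
       [  0.        ,   0.        ,   1.        ]]), 'R': array([[ 0.02474096, -0.99959656,  0.01395025],
       [-0.99819581, -0.02546514, -0.05437517],
       [ 0.05470848, -0.01257979, -0.99842312]]), 't': array([-0.04289281,  0.58228376,  0.72717023])}
wrist {'K': array([[318.36457679,   0.        , 257.37111427],
       [  0.        , 318.36457679, 194.49086152],
       [  0.        ,   0.        ,   1.        ]]), 'R': array([[ 3.90346294e-01,  9.20667758e-01, -8.05885627e-04],
       [ 8.81765806e-01, -3.73600533e-01,  2.87943927e-01],
       [ 2.64799611e-01, -1.13108447e-01, -9.57646931e-01]]), 't': array([-0.52483362, -0.0397797 ,  0.38967753])}
```

View pics/scene0.png

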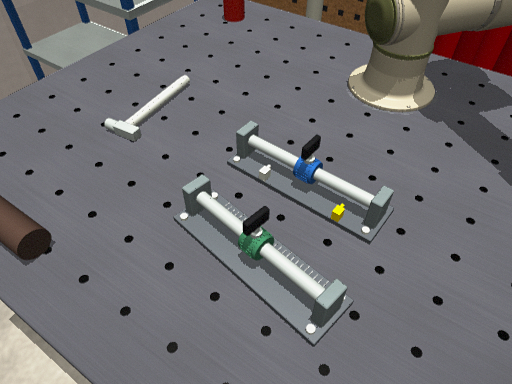

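View pics/top0.png

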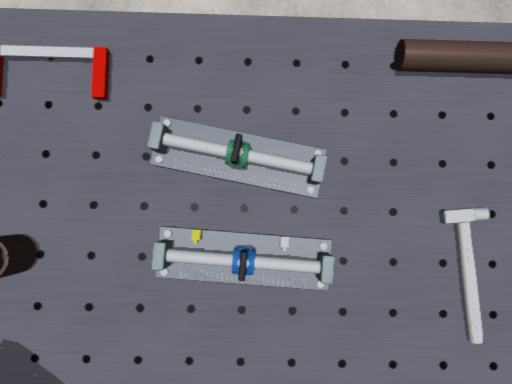

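View pics/wrist0.png

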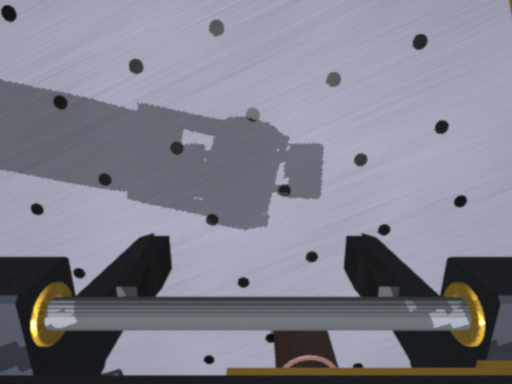

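The top view shows the blue collar near (243,262), the yellow pointer near (196,236), the white one at (285,242) and the green collar at (237,152). Next I'll segment these and triangulate with the scene view.

```bash
cat > h.py <<'E'
import numpy as np,cv2
def ray_z(c,uv,z):
    K,R,t=c["K"],c["R"],c["t"]
    d=R.T@np.linalg.solve(K,[uv[0],uv[1],1]);o=-R.T@t
    return o+d*(z-o[2])/d[2]
def proj(c,X):
    p=c["K"]@(c["R"]@np.asarray(X)+c["t"]);return p[:2]/p[2]
def comp(m):
    n,l,s,ce=cv2.connectedComponentsWithStats(m.astype(np.uint8));return [(s[i],ce[i],l==i) for i in range(1,n) if s[i][4]>20]
E
python3 - <<'E'
from h import *
for n in("top","scene"):
    c=np.load(f"{n}0.npz");im=cv2.imread(f"pics/{n}0.png");h=cv2.cvtColor(im,cv2.COLOR_BGR2HSV);H,S,V=[h[...,i].astype(int) for i in range(3)]
    print(n)
    for nm,m,z in(("yel",(abs(H-29)<6)&(S>150)&(V>100),.034),("blue",(abs(H-112)<12)&(S>170)&(V>60),.06),("green",(abs(H-75)<20)&(S>120)&(V>40),.06)):
        for s,ce,_ in comp(m): print(nm,s,ce,ray_z(c,ce,z))
    m=(V<45);
    for s,ce,l in comp(m):
        if n=="top" and 140<ce[0]<340 and 120<ce[1]<300 or n=="scene" and 230<ce[0]<330 and 130<ce[1]<240:
            ys,xs=np.nonzero(l);w,v=np.linalg.eigh(np.cov(np.array([xs,ys])))
            print("dark",s,ce,ray_z(c,ce,.12 if n=="top" else .106),v[:,1],np.sqrt(w))
im=cv2.imread("pics/top0.png")[215:300,145:345];cv2.imwrite("pics/topc.png",cv2.resize(im,(800,340),interpolation=cv2.INTER_CUBIC))
im=cv2.imread("pics/scene0.png")[115:245,220:400];cv2.imwrite("pics/scc.png",cv2.resize(im,(720,520),interpolation=cv2.INTER_CUBIC))
E
```

```text
top
yel [193 230   8  11  56] [196.33928571 235.17857143] [0.49400766 0.08735833 0.034     ]
blue [233 247  22  28 299] [243.35451505 259.43812709] [ 0.45360362 -0.00385135  0.06      ]
green [226 141  23  26 238] [237.90336134 155.1512605 ] [0.64555164 0.01143957 0.06      ]
dark [231 155   7   9  24] [235.04166667 160.66666667] [0.62714569 0.01342564 0.12      ] [-0.60966059  0.79266258] [1.42582103 2.54979503]
scene
yel [331 203  14  19 164] [337.46341463 212.27439024] [0.50664518 0.09216061 0.034     ]
blue [  2   0  28  49 372] [16.41397849 23.2016129 ] [ 0.41894564 -1.01374749  0.06      ]
blue [ 76   1  13  22 128] [82.3125   11.703125] [ 0.25443815 -0.92049085  0.06      ]
blue [120   0  13  10 100] [126.57   3.88] [ 0.13415095 -0.85319879  0.06      ]
blue [125  18  13  16 128] [131.4296875  25.28125  ] [ 0.23189457 -0.72659381  0.06      ]
blue [ 28  56  16  24 146] [36.19178082 67.54794521] [ 0.53743377 -0.74526011  0.06      ]
blue [293 157  29  27 419] [305.69212411 169.93556086] [0.46865052 0.00109099 0.06      ]
green [238 228  35  32 501] [254.03792415 243.34131737] [
[... 170 characters left out ...]
00044]
dark [287 140   7   4  21] [290.14285714 141.66666667] [ 0.46310421 -0.04067834  0.106     ] [-0.99861855  0.05254505] [1.01393864 1.7128436 ]
dark [326 157   7   4  25] [329.12 158.56] [0.46279673 0.04091366 0.106     ] [-0.99712106 -0.07582601] [1.07686826 1.88158305]
dark [235 193   8   5  33] [238.21212121 194.93939394] [ 0.62677342 -0.04033664  0.106     ] [-0.99684983  0.07931213] [1.33971971 1.9996779 ]
dark [243 206  26  30 396] [255.58080808 220.46464646] [0.65417579 0.01337151 0.106     ] [-0.73106129  0.6823118 ] [3.66257915 9.13474341]
dark [277 214   8   7  38] [280.39473684 217.10526316] [0.6265664  0.04130476 0.106     ] [-0.99594182 -0.0899994 ] [1.55171281 2.01057224]
```

View pics/topc.png

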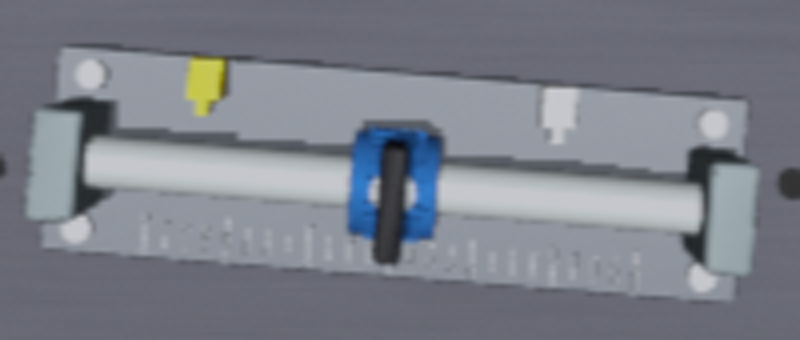

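View pics/scc.png

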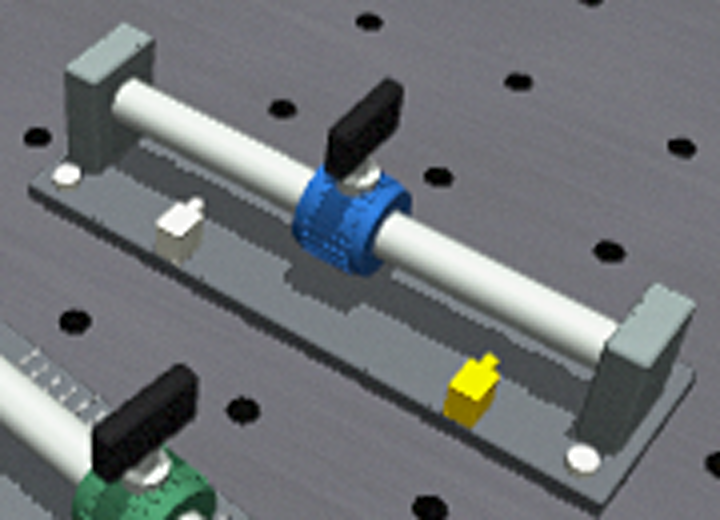

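```bash
cat > fit.py <<'E'
from h import *
from scipy.optimize import least_squares
T=lambda x,y:((x+.5)/4-.5+145,(y+.5)/4-.5+215)
S=lambda x,y:((x+.5)/4-.5+220,(y+.5)/4-.5+115)
ct=dict(np.load("top0.npz"));cs=dict(np.load("scene0.npz"))
# rail frame: e along bar (+y-ish), n away from robot(+x). coordinates (along, n, z)
obs=[]
for c,uv,p in[(0,T(65,47),(.17,.05,.012)),(0,T(747,98),(-.17,.05,.012)),(0,T(733,300),(-.17,-.05,.012)),(0,T(42,248),(.17,-.05,.012)),
 (0,T(390,202),(0,0,.12)),(1,S(603,500),(.17,.05,.012)),(1,S(30,186),(-.17,.05,.012)),(1,S(693,378),(.17,-.05,.012)),(1,S(365,128),(0,0,.106))]: obs.append((c,uv,p))
mk=[(0,T(206,78),.034),(1,S(474,378),.034)]
def W(P,p):
    a,n,z=p;ca,sa=np.cos(P[2]),np.sin(P[2]);e=np.array([-sa,ca,0]);m=np.array([ca,sa,0])
    return np.array([P[0],P[1],0])+a*e+n*m+np.array([0,0,z])
def res(P,split=False):
    C=[]
    for k,c in enumerate((ct,cs)):
        C.append(c)
    off=[np.zeros(2),P[4:6]]
    off0=P[6:8]
    r=[]
    for c,uv,p in obs: r+=list(proj(C[c],W(P,p))+(off0 if c==0 else P[4:6])-uv)
    for c,uv,z in mk: r+=list(proj(C[c],W(P,(P[3],.04,z)))+(off0 if c==0 else P[4:6])-uv)
    return np.array(r+list(P[4:8]/1.0))
s=least_squares(res,[.45,0,0,.08,0,0,0,0]);P=s.x
if __name__=="__main__":
    print(P[:3],np.degrees(P[2]),"s",P[3],P[4:]);print(s.fun.round(1))
    print("mark",W(P,(P[3],.04,0)))
E
python3 fit.py
```

```text
[ 0.45182667 -0.00347003 -0.05551652] -3.180862343046945 s 0.09414534404744918 [0.03660569 1.20093848 0.17224112 0.44805855]
[-1.3 -1.2  0.7 -0.1  0.6  0.6 -0.4 -0.1  0.2  0.4  0.1  1.  -1.1 -0.7
  1.5 -2.1 -0.3  0.5 -0.1 -0.1 -0.1  0.1  0.   1.2  0.2  0.4]
mark [0.49698899 0.08831075 0.        ]
```

```bash
cat > go.py <<'E'
import sys,numpy as np
from scipy.spatial.transform import Rotation as Rn
from workcell import manip
# args x y z(TCP) yaw of tool y axis (deg)
def rel(x,y,z,yaw):
    o=manip.get_obs();R=o["orientation"];a=np.radians(yaw)
    Y=np.array([np.cos(a),np.sin(a),0]);Z=np.array([0,0,-1.]);X=np.cross(Y,Z);Rt=np.column_stack([X,Y,Z])
    d=R.T@(np.array([x,y,z])-o["position"])*1000
    print("t",o["time"],"pos",o["position"].round(4),"yaw",np.degrees(np.arctan2(R[1,1],R[0,1])).round(2),"F",o["contact_force"].round(1),"gap",o["finger_gap"].round(4),"q",o["qpos"].round(1))
    print("shift",d.round(1),"rot",Rn.from_matrix(R.T@Rt).as_rotvec().round(4))
rel(*map(float,sys.argv[1:]))
E
python3 go.py .452 -.003 .20 -93.2
```

```text
Traceback (most recent call last):
  File "go.py", line 11, in <module>
    rel(*map(float,sys.argv[1:]))
    ~~~^^^^^^^^^^^^^^^^^^^^^^^^^^
  File "go.py", line 9, in rel
    print("t",o["time"],"pos",o["position"].round(4),"yaw",np.degrees(np.arctan2(R[1,1],R[0,1])).round(2),"F",o["contact_force"].round(1),"gap",o["finger_gap"].round(4),"q",o["qpos"].round(1))
                                                                                                                                                ^^^^^^^^^^^^^^^^^^^^^
AttributeError: 'float' object has no attribute 'round'
```

```bash
sed -i 's/o\["finger_gap"\].round(4)/round(o["finger_gap"],4)/' go.py; python3 go.py .452 -.003 .20 -93.2
```

```text
t 0.15 pos [0.2047 0.4832 0.2114] yaw 67.04 F [ 0.6 -0.6  0.5] gap 0.0879 q [ 54.2  17.9  85.8   0.   76.3 -12.8]
shift [-417.4 -351.2   11.6] rot [-5.0000e-04  1.1000e-03  2.7967e+00]
```

>>> {"op": "send_rows", "data": {"motion": [[0,-28,-24,1,0,0,0.18],[0,-56,-48,2,0,0,0.36],[0,-84,-71,3,0,0,0.54],[0,-112,-94,4,0,0,0.72],[0,-140,-118,4,0,0,0.9]]}}

```text
time: 0.78
position: [0.288, 0.319, 0.2076]
orientation: [[-0.261, 0.965, -0.0], [0.965, 0.261, -0.0], [-0.0, -0.0, -1.0]]
contact_force: [-0.2, -0.4, 0.1]
finger_gap: 0.0878
```

```bash
python3 go.py .452 -.003 .20 -93.2
```

```text
t 0.775 pos [0.288  0.319  0.2076] yaw 15.14 F [-0.2 -0.4  0.1] gap 0.0878 q [ 32.2   6.  101.3  -0.   72.7  17.1]
shift [-353.7   74.2    7.7] rot [-1.0000e-04  4.0000e-04  1.8908e+00]
```

>>> {"op": "send_rows", "data": {"motion": [[0,-36,8,1,0,0,0.18],[0,-72,15,2,0,0,0.36],[0,-107,22,3,0,0,0.54],[0,-143,30,3,0,0,0.72],[0,-178,37,4,0,0,0.9]]}}

```text
time: 1.4
position: [0.3712, 0.1573, 0.2038]
orientation: [[0.594, 0.804, 0.0], [0.804, -0.594, 0.0], [0.0, -0.0, -1.0]]
contact_force: [-0.2, 0.2, 1.1]
finger_gap: 0.0882
```

```bash
python3 go.py .452 -.003 .20 -93.2
```

```text
t 1.4 pos [0.3712 0.1573 0.2038] yaw -36.45 F [-0.2  0.2  1.1] gap 0.0882 q [  6.2   2.7 105.5   0.   71.8  42.6]
shift [-80.9 160.2   3.8] rot [-0.     -0.      0.9905]
```

>>> {"op": "send_rows", "data": {"motion": [[0,-16,32,1,0,0,0.18],[0,-32,64,2,0,0,0.36],[0,-48,96,3,0,0,0.54],[0,-64,128,3,0,0,0.72],[0,-81,160,4,0,0,0.9]]}}

```text
time: 2.02
position: [0.4528, -0.0024, 0.1997]
orientation: [[0.999, 0.035, -0.0], [0.035, -0.999, 0.0], [-0.0, -0.0, -1.0]]
contact_force: [-0.0, -0.1, 0.0]
finger_gap: 0.0885
```

>>> {"op": "send_rows", "data": {"motion": [[0,0,0,0,0,0,0.09],[0,0,0,0,0,0,0.09]]}}

```text
time: 2.28
position: [0.4523, -0.0014, 0.1996]
orientation: [[0.999, -0.049, -0.001], [-0.049, -0.999, 0.0], [-0.001, -0.0, -1.0]]
contact_force: [0.0, -0.2, -0.5]
finger_gap: 0.088
```

```bash
python3 go.py .452 -.003 .20 -93.2
python3 - <<'E'
from workcell import *
from h import *
from fit import P,W
im=[]
for n in("wrist","top"):
    c=calibration(n);np.savez(f"{n}1.npz",**c);i=read_camera(n);cv2.imwrite(f"pics/{n}1.png",i)
    if n=="wrist":
        for p in[(0,0,.12),(0,.025,.12),(0,-.025,.12),(P[3],.04,.034)]:
            q=proj(c,W(P,p));print(p,q);cv2.circle(i,tuple(int(v) for v in q),2,(0,0,255),-1)
        cv2.imwrite("pics/wrist1b.png",i)
E
```

```text
t 2.275 pos [ 0.4523 -0.0014  0.1996] yaw -92.8 F [ 0.  -0.2 -0.5] gap 0.088 q [-15.1   9.4  98.7   0.   72.   77.7]
shift [-0.2  1.6 -0.4] rot [-0.0002  0.0006  0.007 ]
(0, 0, 0.12) [260.05027383 193.6433329 ]
(0, 0.025, 0.12) [260.326552   163.84447483]
(0, -0.025, 0.12) [259.78864682 221.86194234]
(np.float64(0.09414534404744918), 0.04, 0.034) [169.99744465 133.22647589]
```

View pics/wrist1b.png

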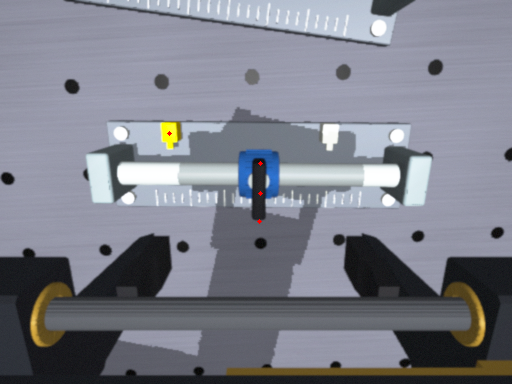

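Run:
```python
from h import *
im=cv2.imread("pics/wrist1.png");h=cv2.cvtColor(im,cv2.COLOR_BGR2HSV);H,S,V=[h[...,i].astype(int) for i in range(3)]
for s,ce,_ in comp((abs(H-29)<8)&(S>120)&(V>100)):print("y",s,ce)
for s,ce,l in comp(V<40):
    if 240<ce[0]<280 and 140<ce[1]<235:
        print("w",s,ce)
        for v in range(155,224,6):
            x=np.nonzero(l[v])[0]
            if len(x):print(v,x.min(),x.max())
for s,ce,_ in comp((abs(H-112)<12)&(S>150)&(V>50)):
    if s[4]>200:print("b",s,ce)
cv2.imwrite("pics/wc.png",cv2.resize(im[110:225,80:280],(800,460),interpolation=cv2.INTER_CUBIC))
cv2.imwrite("pics/wd.png",cv2.resize(im[110:225,240:440],(800,460),interpolation=cv2.INTER_CUBIC))
```

```text
y [161 122  20  27 425] [170.43764706 132.91764706]
w [253 159  12  60 318] [256.69811321 189.29245283]
161 254 263
167 253 256
173 253 255
179 253 254
185 254 255
191 253 259
197 253 258
203 253 254
209 253 263
215 253 264
b [ 239  150   40   48 1203] [258.27763924 170.75477972]
```

View pics/wc.png

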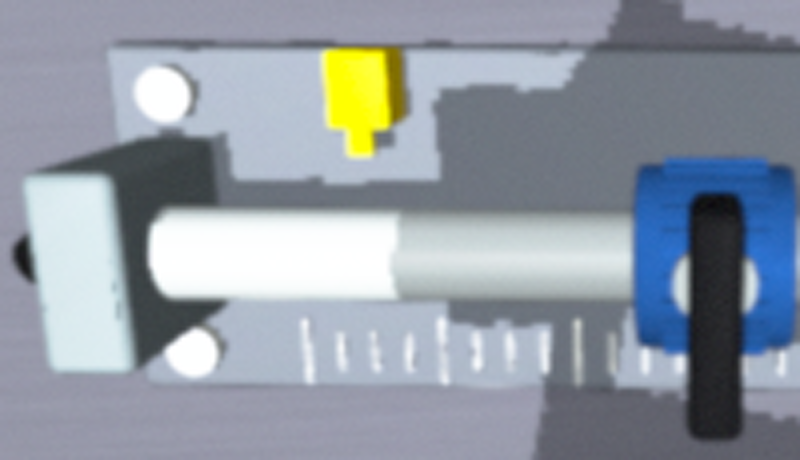

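View pics/wd.png

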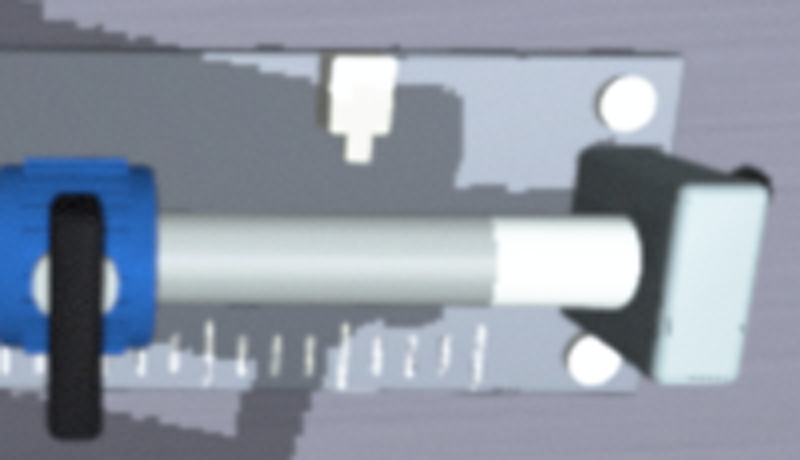

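Run:
```python
from h import *
from fit import P
c=np.load("wrist1.npz")
A=lambda x,y:((x+.5)/4-.5+80,(y+.5)/4-.5+110)
B=lambda x,y:((x+.5)/4-.5+240,(y+.5)/4-.5+110)
pts=dict(wing=(A(715,317),.12),wing2=(B(75,317),.12),boss=(A(715,284),.08),yel=(A(357,87),.034),nub=(A(360,155),.034),TL=(A(112,44),.012),TR=(B(683,56),.012),wh=(B(362,95),.034),BR=(B(634,391),.012))
w={k:ray_z(c,*v) for k,v in pts.items()}
e=np.array([-np.sin(P[2]),np.cos(P[2]),0]);m=np.array([np.cos(P[2]),np.sin(P[2]),0])
for k,v in w.items():print(k,v.round(4),"along",(e@(v-[P[0],P[1],0])).round(4),"n",(m@(v-[P[0],P[1],0])).round(4))
d=w["TL"]-w["TR"];print(np.linalg.norm(d),np.degrees(np.arctan2(d[0],d[1])))
```

```text
wing [ 0.456  -0.0023  0.12  ] along 0.0014 n 0.0041
wing2 [ 0.456  -0.0023  0.12  ] along 0.0014 n 0.0041
boss [ 0.4529 -0.0023  0.08  ] along 0.0013 n 0.001
yel [0.499  0.0892 0.034 ] along 0.0952 n 0.0419
nub [0.4812 0.0907 0.034 ] along 0.0957 n 0.0241
TL [0.5121 0.1615 0.012 ] along 0.168 n 0.051
TR [ 0.4925 -0.1729  0.012 ] along -0.1669 n 0.05
wh [ 0.4886 -0.0795  0.034 ] along -0.0738 n 0.0409
BR [ 0.3946 -0.167   0.012 ] along -0.1664 n -0.0481
0.33496490051168365 3.364397108158385
```

```bash
python3 go.py .4535 -.0025 .101 -93.3
```

```text
t 2.375 pos [ 0.4522 -0.001   0.1998] yaw -92.69 F [-0.1  0.1  0.8] gap 0.0879 q [-15.    9.3  98.7  -0.   72.   77.7]
shift [ 1.3  1.4 98.8] rot [-0.      0.0002  0.0107]
```

>>> {"op": "send_rows", "data": {"motion": [[0,1,1,35,0,0,0.01],[0,1.3,1.4,70,0,0,0.01],[0,1.3,1.4,90,0,0,0.01],[0,1.3,1.4,98.5,0,0,0.01],[0,1.3,1.4,98.5,0,0,0.01]]}}

```text
time: 3.0
position: [0.4537, -0.0026, 0.1015]
orientation: [[0.998, -0.058, -0.0], [-0.058, -0.998, -0.0], [-0.0, 0.0, -1.0]]
contact_force: [0.8, 0.1, -0.6]
finger_gap: 0.0884
```

```bash
python3 go.py .4535 -.0025 .101 -93.3
python3 - <<'E'
from workcell import *
import cv2
cv2.imwrite("pics/sc2.png",read_camera("scene"));cv2.imwrite("pics/wr2.png",read_camera("wrist"))
E
```

```text
t 3.0 pos [ 0.4537 -0.0026  0.1015] yaw -93.34 F [ 0.8  0.1 -0.6] gap 0.0884 q [-15.2  16.4 106.   -0.   57.6  78.2]
shift [-0.2 -0.1  0.5] rot [ 0.      0.0001 -0.0006]
```

View pics/sc2.png

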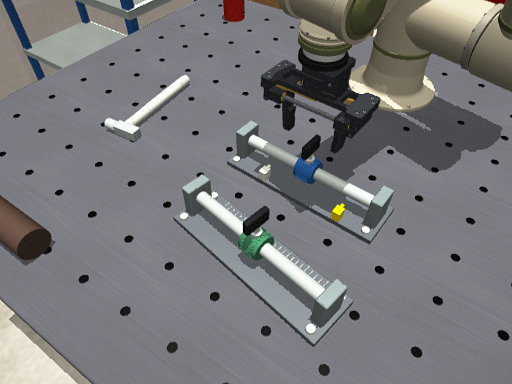

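View pics/wr2.png

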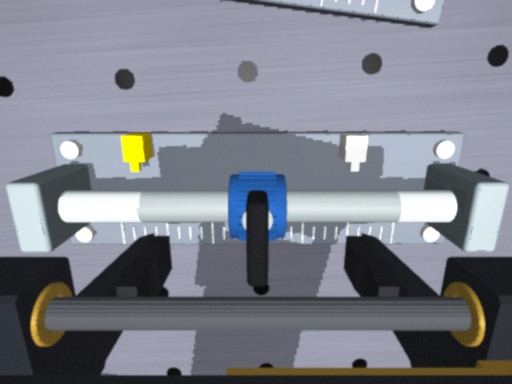

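Run:
```python
from workcell import *
from h import *
o=manip.get_obs();R=o["orientation"];p=o["position"]
for n in("scene","wrist"):
    c=calibration(n)
    for y in(-.052,0,.052):
        for z in(.011,-.008):print(n,y,z,proj(c,p+R@[0,y,z]).round(1))
    cc=-c["R"].T@c["t"];print("cam",cc, "in tool",R.T@(cc-p))
im=cv2.imread("pics/sc2.png")[60:200,230:410];cv2.imwrite("pics/sc2c.png",cv2.resize(im,(720,560),interpolation=cv2.INTER_CUBIC))
```

```text
scene -0.052 0.011 [333.5 164.6]
scene -0.052 -0.008 [335.1 156.9]
scene 0 0.011 [309.4 152.8]
scene 0 -0.008 [310.5 145. ]
scene 0.052 0.011 [286.7 141.6]
scene 0.052 -0.008 [287.3 133.8]
cam [0.96470129 0.22782678 0.58266294] in tool [ 0.49689987 -0.25992701 -0.47995699]
wrist -0.052 0.011 [173.8 224.5]
wrist -0.052 -0.008 [165.3 237.3]
wrist 0 0.011 [257.6 224.5]
wrist 0 -0.008 [257.6 237.2]
wrist 0.052 0.011 [341.5 224.5]
wrist 0.052 -0.008 [350.  237.2]
cam [ 0.52808811 -0.00687689  0.27507174] in tool [ 7.43584673e-02 -1.52667210e-04 -1.72865342e-01]
```

View pics/sc2c.png

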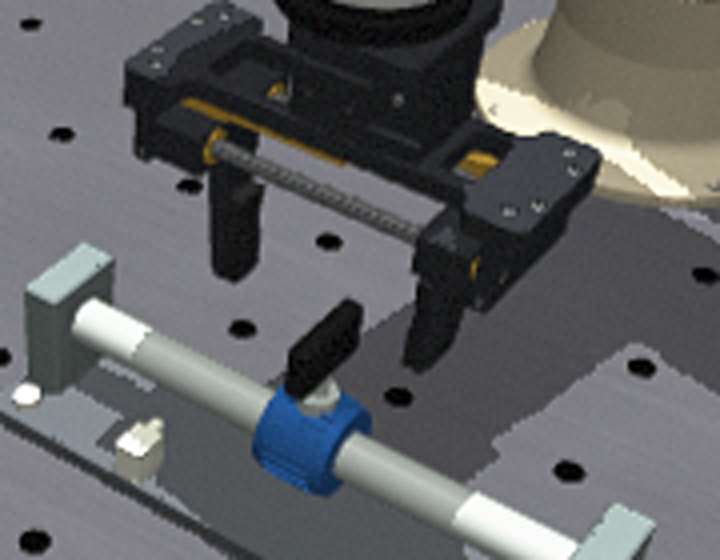

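Both cameras show the open fingertips about 29 mm higher than the stated geometry puts them. They may extend as they close, so I'll close gently here and check the gap.

>>> {"op": "send_rows", "data": {"motion": [[0.5,0,0,0,0,0,0],[0.8,0,0,0,0,0,0],[0.8,0,0,0,0,0,0],[0.8,0,0,0,0,0,0]], "force": 5}}

```text
time: 3.6
position: [0.4537, -0.0027, 0.1014]
orientation: [[0.998, -0.059, 0.0], [-0.059, -0.998, -0.0], [0.0, 0.0, -1.0]]
contact_force: [0.2, 1.3, -0.1]
finger_gap: 0.0506
```

```bash
python3 go.py .4535 -.0025 .101 -93.3
python3 - <<'E'
from workcell import *
import cv2
im=read_camera("scene")[60:200,230:410];cv2.imwrite("pics/sc3c.png",cv2.resize(im,(720,560),interpolation=cv2.INTER_CUBIC));cv2.imwrite("pics/wr3.png",read_camera("wrist"))
E
```

```text
t 3.6 pos [ 0.4537 -0.0027  0.1014] yaw -93.39 F [ 0.2  1.3 -0.1] gap 0.0506 q [-15.2  16.4 106.    0.   57.5  78.2]
shift [-0.2 -0.2  0.4] rot [ 0.     -0.0001 -0.0016]
```

View pics/sc3c.png

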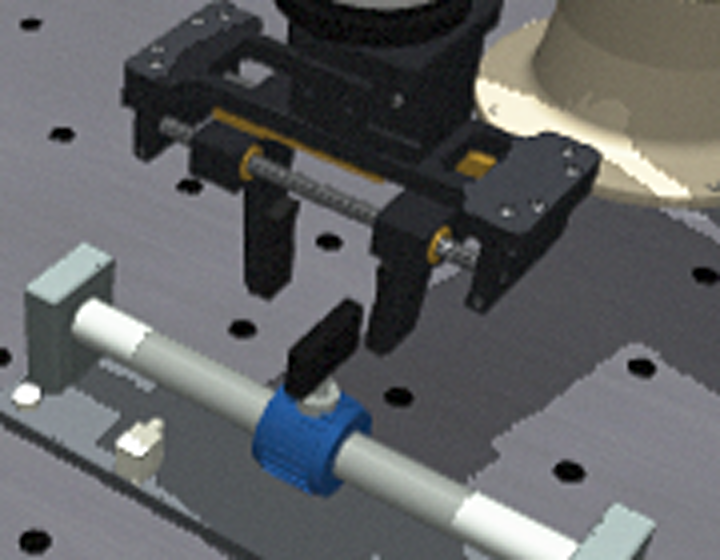

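View pics/wr3.png

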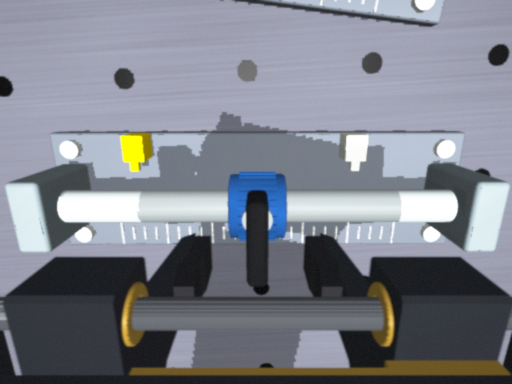

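Run:
```python
from workcell import *
from h import *
o=manip.get_obs();R=o["orientation"];p=o["position"]
i=read_camera("scene").copy();j=read_camera("wrist").copy();
g=o["finger_gap"]/2
for n,im in(("scene",i),("wrist",j)):
    c=calibration(n)
    def P(q):return tuple(int(round(v*8)) for v in proj(c,p+R@q))
    def box(x0,x1,y0,y1,z0,z1,col):
        X=[np.array([x,y,z]) for x in(x0,x1) for y in(y0,y1) for z in(z0,z1)]
        for a in X:
            for b in X:
                if np.sum(a!=b)==1: cv2.line(im,P(a),P(b),col,1,cv2.LINE_AA,3)
    if n=="scene":box(-.0375,.0375,-.0935,.0935,-.053,-.10,(0,0,255))
    for s in(1,-1):box(-.009,.009,s*g,s*(g+.0175),.011,-.053,(0,255,255))
cv2.imwrite("pics/sc4.png",cv2.resize(i[20:200,230:430],(800,720)[:1]+(600,)));cv2.imwrite("pics/wr4.png",j)
```

```text
(no output)
```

View pics/sc4.png

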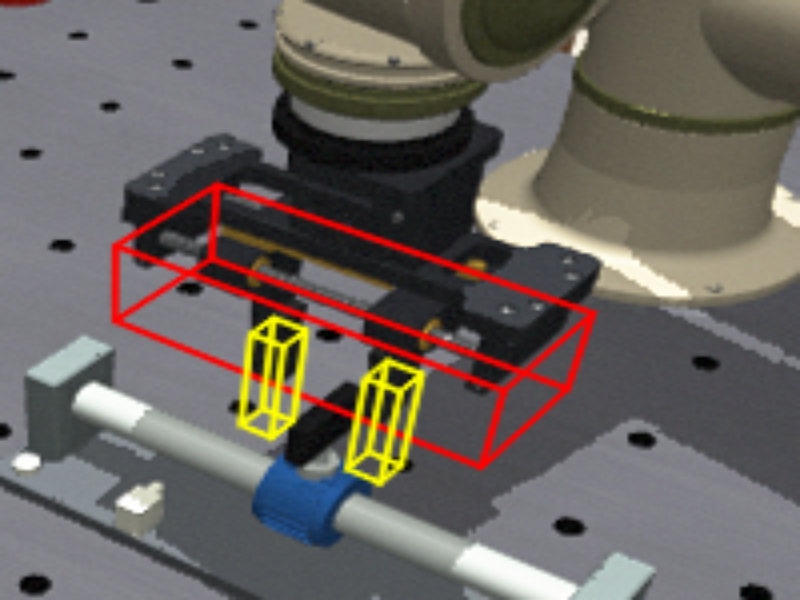

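View pics/wr4.png

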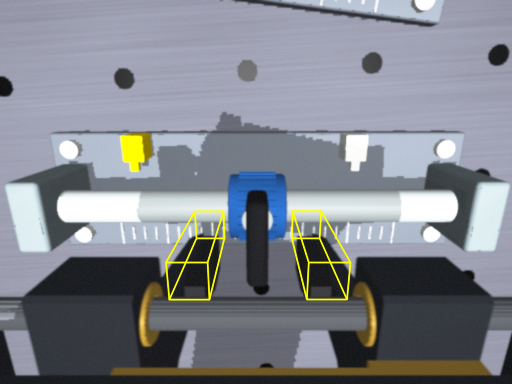

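Both overlays show the whole gripper about 29 mm further back along the tool than the stated geometry. To settle it I'll raise 6 mm and close gently: the gap will stop at 12 mm only if the fingers really reach as far as stated.

>>> {"op": "send_rows", "data": {"motion": [[0.5,0,0,-6,0,0,0],[0.7,0,0,-6,0,0,0],[0.95,0,0,-6,0,0,0],[0.95,0,0,-6,0,0,0],[0.95,0,0,-6,0,0,0]], "force": 5}}

```text
time: 4.42
position: [0.4536, -0.0027, 0.1073]
orientation: [[0.998, -0.059, -0.0], [-0.059, -0.998, 0.0], [-0.0, -0.0, -1.0]]
contact_force: [0.5, 0.7, 0.4]
finger_gap: 0.0067
```

```bash
python3 go.py .4535 -.0025 .101 -93.3
python3 - <<'E'
from workcell import *
import cv2
im=read_camera("scene")[60:200,230:410];cv2.imwrite("pics/sc5c.png",cv2.resize(im,(720,560),interpolation=cv2.INTER_CUBIC))
E
```

```text
t 4.425 pos [ 0.4536 -0.0027  0.1073] yaw -93.39 F [0.5 0.7 0.4] gap 0.0067 q [-15.2  15.9 105.7   0.   58.4  78.2]
shift [-0.1 -0.2  6.3] rot [-0.      0.0001 -0.0017]
```

View pics/sc5c.png

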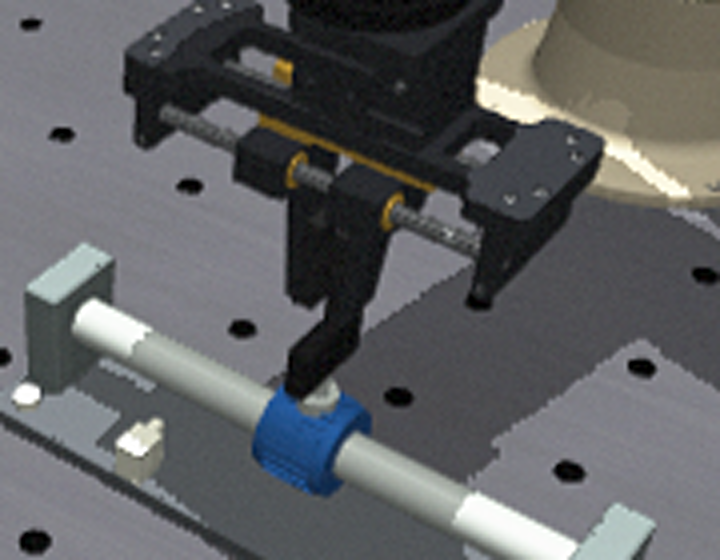

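The gap went to 6.7 mm, below the wing's 12 mm, so the fingers closed above the wing. The real fingers end about 30 mm or more short of the reported frame. Next I'll measure that offset.

Run:
```python
from workcell import *
from h import *
j=read_camera("wrist").copy();i=read_camera("scene").copy()
o=manip.get_obs();R=o["orientation"];p=o["position"];g=o["finger_gap"]/2;print(g)
for n,im in(("scene",i),("wrist",j)):
    c=calibration(n)
    for off,col in((-.029,(0,255,0)),(-.036,(0,0,255))):
        q=lambda x,y:tuple(int(round(v*8)) for v in proj(c,p+R@[x,y,.011+off]))
        for s in(1,-1):
            pts=[q(.009,s*g),q(.009,s*(g+.0175)),q(-.009,s*(g+.0175)),q(-.009,s*g)]
            for a in range(4):cv2.line(im,pts[a],pts[(a+1)%4],col,1,cv2.LINE_AA,3)
A=cv2.resize(i[90:180,270:350],(533,600),interpolation=cv2.INTER_NEAREST)
cv2.imwrite("pics/sc6.png",A);cv2.imwrite("pics/wr6.png",cv2.resize(j[180:330,160:360],(800,600),interpolation=cv2.INTER_NEAREST))
```

```text
0.002049955948330324
```

View pics/sc6.png

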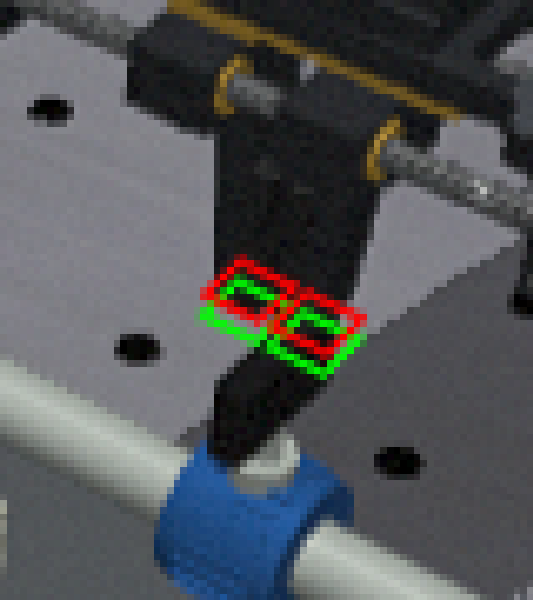

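View pics/wr6.png

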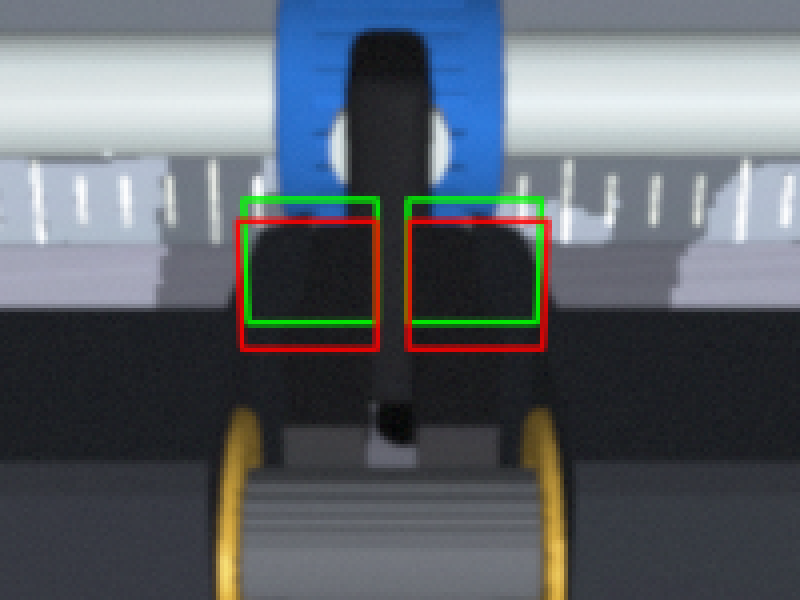

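Red (36 mm short) fits both views, and sideways the fingers are centred. So fingertip height = reported z + 25 mm, and I want the reported z near 0.0645. I'll open partly, then descend.

>>> {"op": "send_rows", "data": {"motion": [[0.4,0,0,-2,0,0,0],[0.4,0,0,-2,0,0,0],[0.4,0,0,-2,0,0,0],[0.4,0,0,-2,0,0,0],[0.4,0,0,-2,0,0,0]], "force": 25}}

```text
time: 5.2
position: [0.4536, -0.0028, 0.1093]
orientation: [[0.998, -0.059, -0.0], [-0.059, -0.998, -0.0], [-0.0, 0.0, -1.0]]
contact_force: [-1.1, -0.5, 0.8]
finger_gap: 0.0521
```

```bash
python3 go.py .4532 -.0027 .0645 -93.3
```

```text
t 5.2 pos [ 0.4536 -0.0028  0.1093] yaw -93.4 F [-1.1 -0.5  0.8] gap 0.0521 q [-15.2  15.7 105.5  -0.   58.7  78.2]
shift [-0.4 -0.  44.8] rot [ 0.      0.     -0.0017]
```

>>> {"op": "send_rows", "data": {"motion": [[0.4,0,0,15,0,0,0],[0.4,0,0,30,0,0,0],[0.4,0,0,42,0,0,0],[0.4,0,0,45,0,0,0],[0.4,0,0,45,0,0,0]]}}

```text
time: 5.82
position: [0.4538, -0.0028, 0.0645]
orientation: [[0.998, -0.059, 0.0], [-0.059, -0.998, -0.0], [0.0, 0.0, -1.0]]
contact_force: [0.6, 0.6, -0.5]
finger_gap: 0.0528
```

```bash
python3 go.py .4532 -.0027 .0645 -93.3;python3 - <<'E'
from workcell import *
import cv2
im=read_camera("scene")[60:200,230:410];cv2.imwrite("pics/sc7c.png",cv2.resize(im,(720,560),interpolation=cv2.INTER_CUBIC))
E
```

```text
t 5.825 pos [ 0.4538 -0.0028  0.0645] yaw -93.39 F [ 0.6  0.6 -0.5] gap 0.0528 q [-15.2  19.8 108.1  -0.   52.1  78.2]
shift [-0.6 -0.  -0. ] rot [ 0.     -0.0001 -0.0016]
```

View pics/sc7c.png

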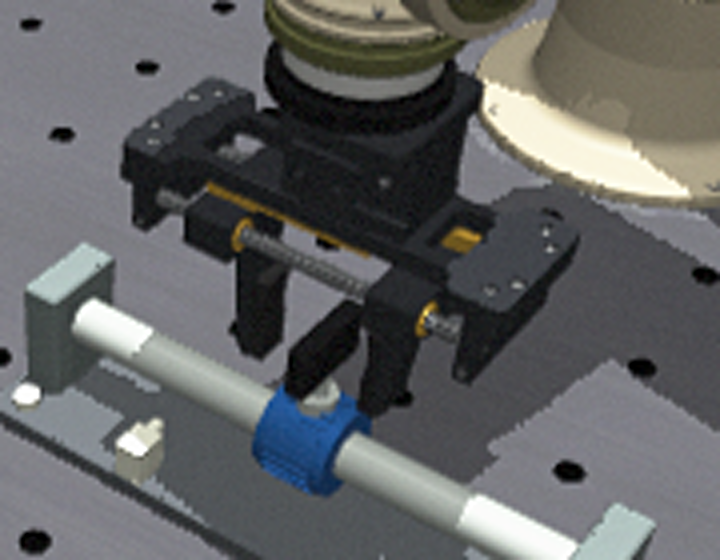

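The fingers now straddle the wing just above the boss. Closing.

>>> {"op": "send_rows", "data": {"motion": [[0.95,0,0,0,0,0,0],[0.95,0,0,0,0,0,0],[0.95,0,0,0,0,0,0],[0.95,0,0,0,0,0,0],[0.95,0,0,0,0,0,0]], "force": 25}}

```text
time: 6.5
position: [0.4537, -0.0027, 0.0644]
orientation: [[0.998, -0.059, 0.0], [-0.059, -0.998, -0.0], [0.0, 0.0, -1.0]]
contact_force: [-0.3, -0.3, -0.1]
finger_gap: 0.0119
```

```bash
python3 go.py .4532 -.0027 .0645 -93.3
```

```text
t 6.5 pos [ 0.4537 -0.0027  0.0644] yaw -93.39 F [-0.3 -0.3 -0.1] gap 0.0119 q [-15.2  19.8 108.1  -0.   52.1  78.2]
shift [-0.5 -0.  -0.1] rot [ 0.     -0.0001 -0.0015]
```

Gripped: the gap is 11.9 mm with almost no side force. Next, turn anticlockwise, which is negative about the tool's z since it points down.

>>> {"op": "send_rows", "data": {"motion": [[0.95,0,0,0,0,0,-0.13],[0.95,0,0,0,0,0,-0.26],[0.95,0,0,0,0,0,-0.39],[0.95,0,0,0,0,0,-0.52],[0.95,0,0,0,0,0,-0.65]]}}

```text
time: 7.12
position: [0.4534, -0.0023, 0.0644]
orientation: [[0.828, 0.56, -0.001], [0.56, -0.828, 0.001], [-0.0, -0.001, -1.0]]
contact_force: [-1.7, 3.0, 2.2]
finger_gap: 0.0116
```

>>> {"op": "send_rows", "data": {"motion": [[0.95,0,0,0,0,0,-0.13],[0.95,0,0,0,0,0,-0.26],[0.95,0,0,0,0,0,-0.39],[0.95,0,0,0,0,0,-0.52],[0.95,0,0,0,0,0,-0.65]]}}

```text
time: 7.75
position: [0.4526, -0.0022, 0.0643]
orientation: [[0.32, 0.947, -0.003], [0.947, -0.32, 0.001], [0.0, -0.003, -1.0]]
contact_force: [-6.1, 2.6, 5.8]
finger_gap: 0.0122
```

```bash
python3 go.py .4537 -.0027 .0645 -18.9;python3 - <<'E'
from workcell import *
import cv2
print(manip.get_obs()["ft_torque"])
cv2.imwrite("pics/sc8.png",read_camera("scene"));cv2.imwrite("pics/top8.png",cv2.resize(read_camera("top")[110:310,130:350],(660,600)))
E
```

```text
t 7.75 pos [ 0.4526 -0.0022  0.0643] yaw -18.67 F [-6.1  2.6  5.8] gap 0.0122 q [-15.2  19.8 108.1   0.   52.2   3.5]
shift [-0.2  1.2 -0.2] rot [-0.0028 -0.0002  0.0041]
[ 0.36533233  1.03615993 -0.05369332]
```

View pics/sc8.png

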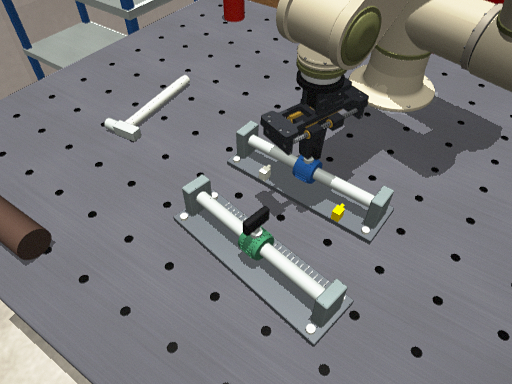

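The screw is turned 1.30 rad and the wing followed; side force is small. Next I'll work out the slide along the bar.

```bash
python3 go.py .4575 .0916 .0645 -18.7
```

```text
t 7.85 pos [ 0.4526 -0.0022  0.0643] yaw -18.73 F [-5.3  2.6  5.6] gap 0.0115 q [-15.2  19.8 108.1   0.   52.2   3.5]
shift [ 90.4 -25.5  -0.1] rot [-0.0027 -0.0001 -0.0005]
```

View pics/top8.png

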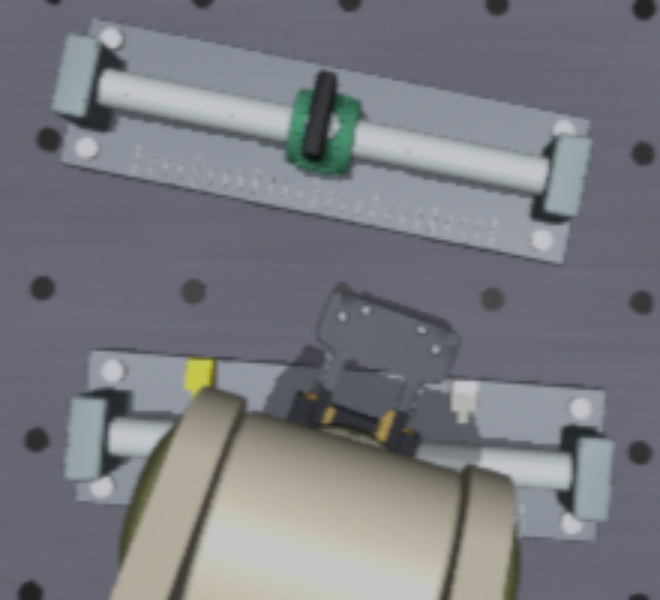

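>>> {"op": "send_rows", "data": {"motion": [[0.95,10,-3,0,0,0,0],[0.95,25,-7.5,0,0,0,0],[0.95,40,-12,0,0,0,0],[0.95,55,-16.5,0,0,0,0],[0.95,70,-21,0,0,0,0]]}}

```text
time: 8.48
position: [0.4568, 0.0712, 0.0644]
orientation: [[0.324, 0.946, 0.001], [0.946, -0.324, -0.0], [0.0, 0.001, -1.0]]
contact_force: [2.3, -2.9, 0.8]
finger_gap: 0.0117
```

```bash
python3 go.py .4575 .0916 .0645 -18.7
```

```text
t 8.475 pos [0.4568 0.0712 0.0644] yaw -18.9 F [ 2.3 -2.9  0.8] gap 0.0117 q [ -5.7  20.7 106.7  -0.   52.5  13.2]
shift [19.5 -5.9 -0.1] rot [ 0.0008 -0.0001 -0.0035]
```

>>> {"op": "send_rows", "data": {"motion": [[0.95,10,-3,0,0,0,0],[0.95,17,-5,0,0,0,0],[0.95,19.5,-5.8,0,0,0,0],[0.95,19.5,-5.8,0,0,0,0]]}}

```text
time: 8.98
position: [0.4578, 0.0909, 0.0644]
orientation: [[0.324, 0.946, 0.001], [0.946, -0.324, 0.001], [0.001, 0.001, -1.0]]
contact_force: [5.7, 2.4, -2.8]
finger_gap: 0.0113
```

```bash
python3 go.py .4575 .0916 .0645 -18.7;python3 - <<'E'
from workcell import *
import cv2
cv2.imwrite("pics/sc9.png",cv2.resize(read_camera("scene")[100:250,220:420],(800,600)));cv2.imwrite("pics/wr9.png",read_camera("wrist"))
E
```

```text
t 8.975 pos [0.4578 0.0909 0.0644] yaw -18.93 F [ 5.7  2.4 -2.8] gap 0.0113 q [-3.20e+00  2.12e+01  1.06e+02  1.00e-01  5.27e+01  1.57e+01]
shift [ 0.5 -0.5 -0.1] rot [ 0.001  -0.0012 -0.004 ]
```

View pics/sc9.png

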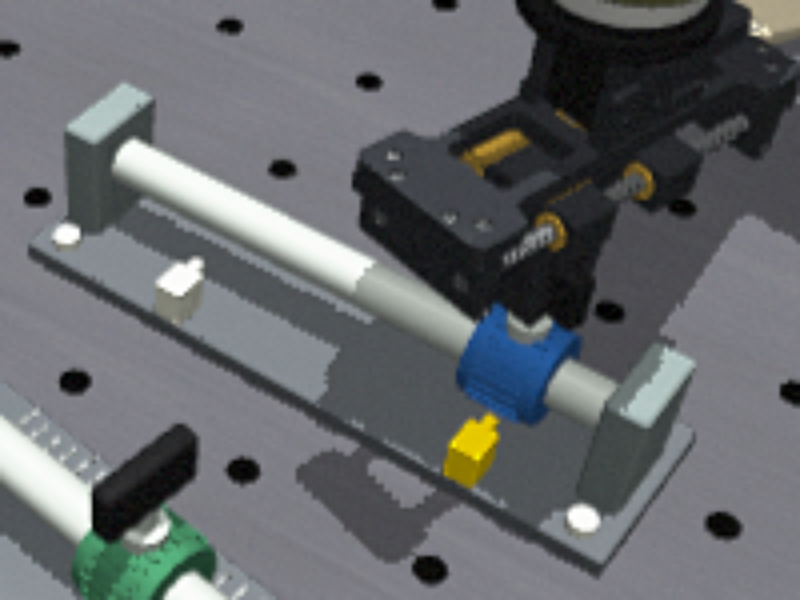

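View pics/wr9.png

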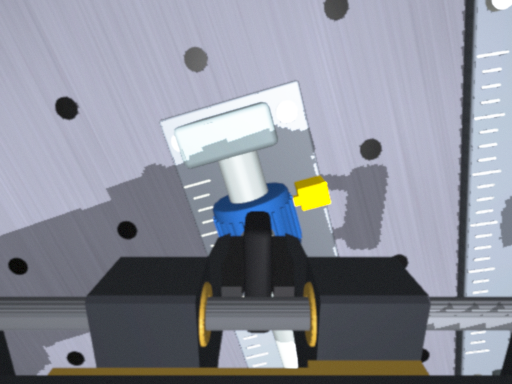

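The collar followed. Next I'll release, rise and measure how well it's centred.

>>> {"op": "send_rows", "data": {"motion": [[0.5,0,0,0,0,0,0],[0.4,0,0,0,0,0,0],[0.4,0,0,0,0,0,0],[0.4,0,0,-20,0,0,0],[0.4,0,0,-60,0,0,0]]}}

```text
time: 9.7
position: [0.4563, 0.0906, 0.124]
orientation: [[0.324, 0.946, -0.004], [0.946, -0.324, 0.0], [-0.001, -0.004, -1.0]]
contact_force: [-0.9, 0.4, 0.8]
finger_gap: 0.0531
```

>>> {"op": "send_rows", "data": {"motion": [[0.4,-20,0,-50,0,0,0],[0.4,-60,0,-90,0,0,0],[0.4,-80,0,-90,0,0,0],[0.4,-80,0,-90,0,0,0]]}}

```text
time: 10.2
position: [0.4311, 0.0143, 0.2145]
orientation: [[0.326, 0.945, 0.0], [0.945, -0.326, 0.0], [0.0, 0.0, -1.0]]
contact_force: [-0.6, 0.1, -0.4]
finger_gap: 0.0528
```

```bash
python3 go.py .4575 .0916 .0645 -18.7;python3 - <<'E'
from workcell import *
import cv2,numpy as np
for n in("scene","wrist","top"):
    np.savez(n+"A.npz",**calibration(n));cv2.imwrite(f"pics/{n}A.png",read_camera(n))
E
```

```text
t 10.2 pos [0.4311 0.0143 0.2145] yaw -19.03 F [-0.6  0.1 -0.4] gap 0.0528 q [-13.7   5.8 100.4   0.   73.7   5.3]
shift [ 81.6  -0.2 150. ] rot [ 0.0001 -0.0001 -0.0057]
```

View pics/wristA.png

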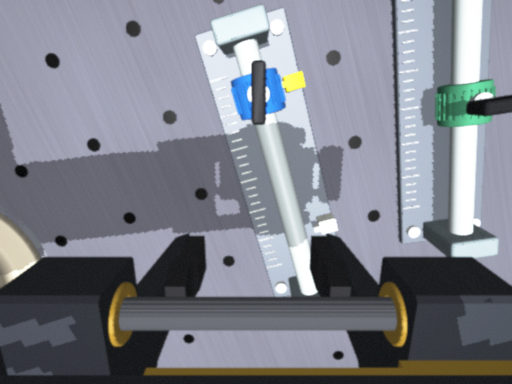

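View pics/topA.png

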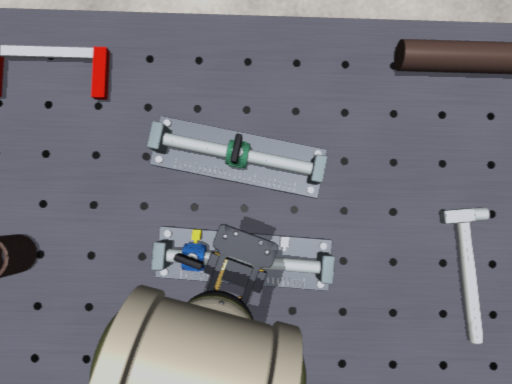

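Run:
```python
from h import *
im=cv2.imread("pics/wristA.png")[50:140,210:330];cv2.imwrite("pics/wAc.png",cv2.resize(im,(800,600),interpolation=cv2.INTER_CUBIC))
im=cv2.imread("pics/sceneA.png")[150:240,290:410];cv2.imwrite("pics/sAc.png",cv2.resize(im,(800,600),interpolation=cv2.INTER_CUBIC))
im=cv2.imread("pics/topA.png")[220:295,145:245];cv2.imwrite("pics/tAc.png",cv2.resize(im,(800,600),interpolation=cv2.INTER_CUBIC))
```

```text
(no output)
```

View pics/wAc.png

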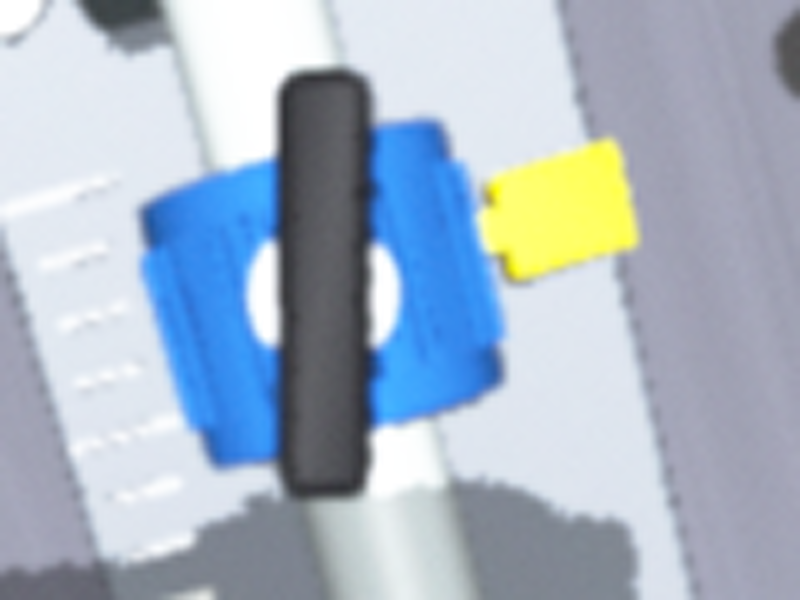

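View pics/sAc.png

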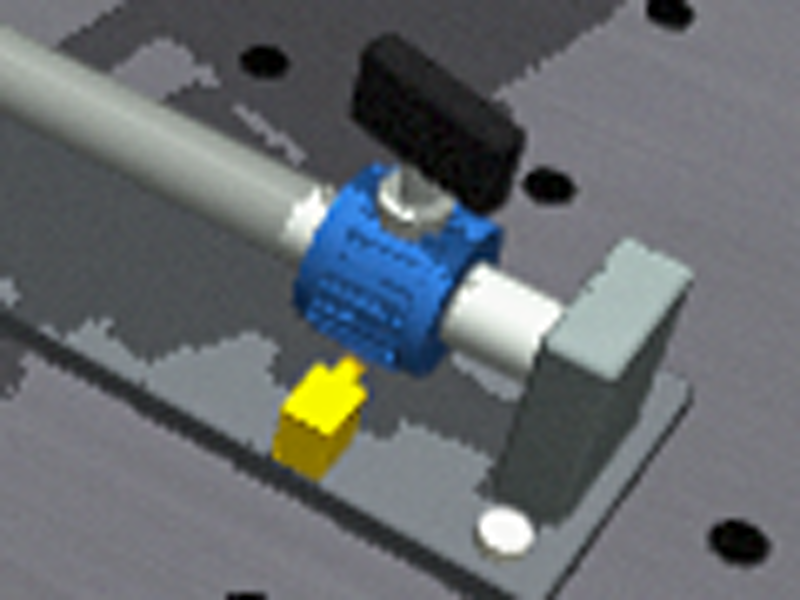

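View pics/tAc.png

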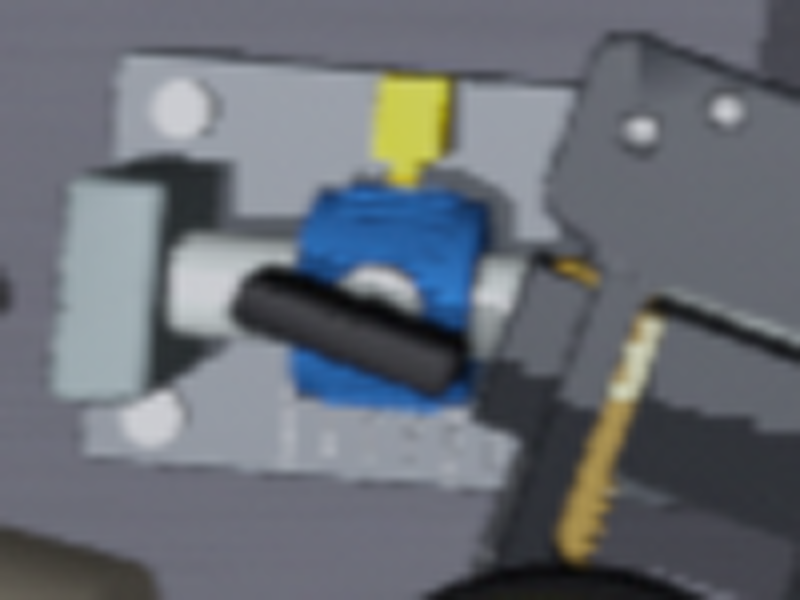

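Run:
```python
from h import *
from fit import P
def A(x,y,s,u,v):return ((x+.5)/s-.5+u,(y+.5)/s-.5+v)
s=800/120
def mk(n,f,pts):
    c=np.load(n+"A.npz")
    for yaw in(-3.2,-3.4):
        a=np.radians(yaw);e=np.array([-np.sin(a),np.cos(a),0]);m=np.array([np.cos(a),np.sin(a),0])
        o=np.array([P[0],P[1],0])
        for k,(x,y,z) in pts.items():
            w=ray_z(c,f(x,y),z);print(n,yaw,k,"along",(e@(w-o)*1000).round(1),"n",(m@(w-o)*1000).round(1))
mk("wrist",lambda x,y:A(x,y,s,210,50),dict(boss=(325,297,.08),coll=(325,292.5,.055),wing=(325,283,.12),yel=(561,211,.034),nub=(487,231,.034)))
mk("scene",lambda x,y:A(x,y,s,290,150),dict(boss=(415,200,.08),yel=(325,396,.034),nub=(358,365,.034)))
mk("top",lambda x,y:A(x,y,8,145,220),dict(boss=(381,295,.08),coll=(392,297,.055),wing=(349,328,.12),yel=(410,117,.034),nub=(403,175,.034)))
```

```text
wrist -3.2 boss along 92.7 n 1.0
wrist -3.2 coll along 93.7 n 1.3
wrist -3.2 wing along 93.8 n 1.1
wrist -3.2 yel along 95.7 n 40.4
wrist -3.2 nub along 95.9 n 28.5
wrist -3.4 boss along 92.8 n 0.7
wrist -3.4 coll along 93.7 n 1.0
wrist -3.4 wing along 93.8 n 0.8
wrist -3.4 yel along 95.8 n 40.1
wrist -3.4 nub along 96.0 n 28.2
scene -3.2 boss along 94.0 n 4.6
scene -3.2 yel along 95.8 n 41.6
scene -3.2 nub along 97.4 n 26.1
scene -3.4 boss along 94.0 n 4.3
scene -3.4 yel along 96.0 n 41.2
scene -3.4 nub along 97.5 n 25.7
top -3.2 boss along 90.5 n 2.5
top -3.2 coll along 91.6 n -1.1
top -3.2 wing along 90.5 n 0.4
top -3.2 yel along 94.2 n 38.8
top -3.2 nub along 94.6 n 25.0
top -3.4 boss along 90.5 n 2.2
top -3.4 coll along 91.6 n -1.4
top -3.4 wing along 90.5 n 0.1
top -3.4 yel along 94.3 n 38.5
top -3.4 nub along 94.7 n 24.7
```

All three views agree the collar sits about 2.5 mm short of the pointer. I'll regrip and move it by that much.

```bash
python3 go.py .4571 .0906 .0645 -18.9
```

```text
t 10.35 pos [0.4313 0.0156 0.2139] yaw -18.88 F [-0.7 -0.1  0.3] gap 0.053 q [-13.6   5.9 100.4   0.   73.7   5.3]
shift [ 79.3   0.3 149.4] rot [-0.0011 -0.0001  0.0003]
```

>>> {"op": "send_rows", "data": {"motion": [[0.4,40,0,20,0,0,0],[0.4,75,0,60,0,0,0],[0.4,79.3,0.3,100,0,0,0],[0.4,79.3,0.3,135,0,0,0],[0.4,79.3,0.3,149,0,0,0]]}}

```text
time: 10.98
position: [0.4563, 0.0907, 0.0634]
orientation: [[0.323, 0.946, -0.004], [0.946, -0.323, 0.0], [-0.001, -0.003, -1.0]]
contact_force: [0.6, 0.2, 0.0]
finger_gap: 0.0526
```

>>> {"op": "send_rows", "data": {"motion": [[0.4,0,0,0,0,0,0],[0.95,0,0,0,0,0,0],[0.95,0,0,0,0,0,0],[0.95,0,0,0,0,0,0],[0.95,0,0,0,0,0,0]], "force": 25}}

```text
time: 11.6
position: [0.4574, 0.0898, 0.0656]
orientation: [[0.324, 0.946, 0.0], [0.946, -0.324, -0.0], [0.0, 0.0, -1.0]]
contact_force: [0.3, 0.7, 0.4]
finger_gap: 0.0148
```

>>> {"op": "send_rows", "data": {"motion": [[0.95,0,0,0,0,0,0]]}}

```text
time: 11.72
position: [0.4575, 0.0898, 0.0655]
orientation: [[0.324, 0.946, 0.001], [0.946, -0.324, -0.0], [0.0, 0.001, -1.0]]
contact_force: [0.4, -0.4, 2.1]
finger_gap: 0.0117
```

```bash
python3 go.py .4571 .0931 .0645 -18.9
```

```text
t 11.725 pos [0.4575 0.0898 0.0655] yaw -18.9 F [ 0.4 -0.4  2.1] gap 0.0117 q [ -3.3  21.  106.   -0.   52.9  15.6]
shift [ 3.  -1.5  1. ] rot [ 0.0005 -0.     -0.    ]
```

>>> {"op": "send_rows", "data": {"motion": [[0.95,1.4,-0.4,0,0,0,0],[0.95,2.7,-0.8,0,0,0,0],[0.95,2.7,-0.8,0,0,0,0]]}}

```text
time: 12.1
position: [0.4577, 0.0927, 0.0655]
orientation: [[0.324, 0.946, 0.001], [0.946, -0.324, -0.0], [0.0, 0.001, -1.0]]
contact_force: [0.6, -1.3, 3.2]
finger_gap: 0.0118
```

```bash
python3 go.py .4571 .0923 .0645 -18.9
```

```text
t 12.1 pos [0.4577 0.0927 0.0655] yaw -18.9 F [ 0.6 -1.3  3.2] gap 0.0118 q [ -3.   21.1 105.9  -0.   53.   15.9]
shift [-0.6 -0.4  1. ] rot [ 0.0006 -0.0001 -0.    ]
```

>>> {"op": "send_rows", "data": {"motion": [[0.5,0,0,0,0,0,0],[0.4,0,0,0,0,0,0],[0.4,0,0,0,0,0,0],[0.4,0,0,-20,0,0,0],[0.4,0,0,-70,0,0,0]]}}

```text
time: 12.72
position: [0.4562, 0.0927, 0.1347]
orientation: [[0.324, 0.946, -0.005], [0.946, -0.324, 0.0], [-0.001, -0.005, -1.0]]
contact_force: [0.7, -0.4, -0.7]
finger_gap: 0.0528
```

>>> {"op": "send_rows", "data": {"motion": [[0.4,0,0,-50,0,0,0],[0.4,0,0,-80,0,0,0],[0.4,0,0,-80,0,0,0],[0.4,0,0,-80,0,0,0]]}}

```text
time: 13.22
position: [0.4569, 0.0927, 0.2141]
orientation: [[0.324, 0.946, -0.002], [0.946, -0.324, 0.0], [-0.001, -0.002, -1.0]]
contact_force: [0.0, -0.0, 0.4]
finger_gap: 0.0531
```

```bash
python3 go.py .4571 .0906 .0645 -18.9;python3 - <<'E'
from workcell import *
import cv2,numpy as np
for n in("scene","wrist"):
    np.savez(n+"B.npz",**calibration(n));cv2.imwrite(f"pics/{n}B.png",read_camera(n))
im=cv2.imread("pics/wristB.png")[120:255,200:380];cv2.imwrite("pics/wBc.png",cv2.resize(im,(800,600),interpolation=cv2.INTER_CUBIC))
im=cv2.imread("pics/sceneB.png")[150:240,290:410];cv2.imwrite("pics/sBc.png",cv2.resize(im,(800,600),interpolation=cv2.INTER_CUBIC))
E
```

```text
t 13.225 pos [0.4569 0.0927 0.2141] yaw -18.91 F [ 0.  -0.   0.4] gap 0.0531 q [-3.  10.4 95.1  0.  74.6 15.9]
shift [ -1.9   1.1 149.6] rot [-0.0019  0.0005 -0.0002]
```

View pics/wBc.png

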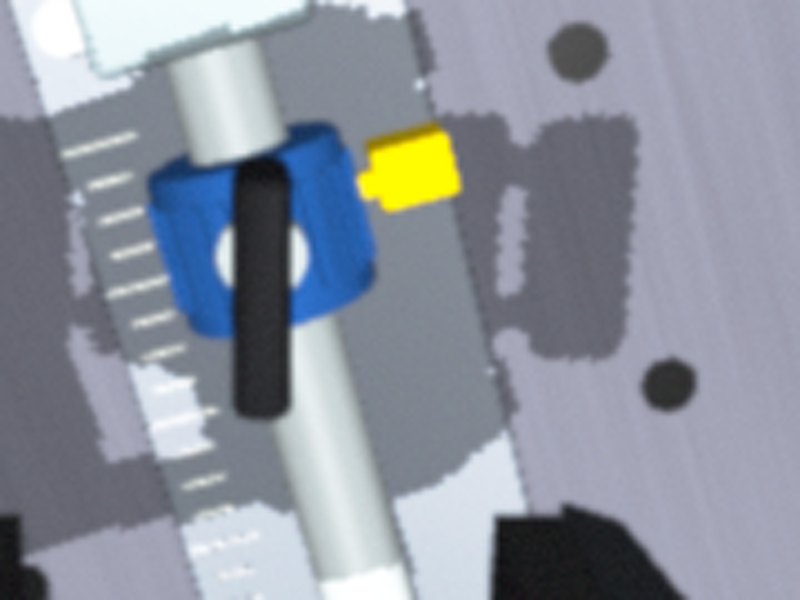

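View pics/sBc.png

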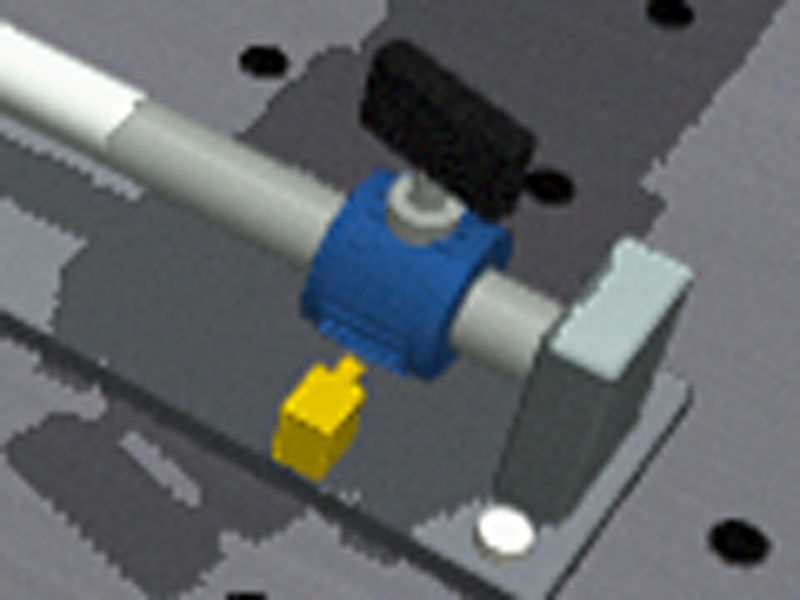

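Run:
```python
from h import *
from fit import P
def A(x,y,s,u,v):return ((x+.5)/s-.5+u,(y+.5)/s-.5+v)
s=800/120
def mk(n,f,pts):
    c=np.load(n+"B.npz")
    a=np.radians(-3.35);e=np.array([-np.sin(a),np.cos(a),0]);m=np.array([np.cos(a),np.sin(a),0]);o=np.array([P[0],P[1],0])
    for k,(x,y,z) in pts.items():
        w=ray_z(c,f(x,y),z);print(n,k,"along",(e@(w-o)*1000).round(1),"n",(m@(w-o)*1000).round(1))
mk("wrist",lambda x,y:A(x,y,800/180,200,120),dict(boss=(262,257,.08),wing=(262,294,.12),yel=(417,171,.034),nub=(372,185,.034)))
mk("scene",lambda x,y:A(x,y,s,290,150),dict(boss=(425,205,.08),yel=(325,396,.034),nub=(358,365,.034)))
# green check
a=cv2.imread("pics/scene0.png")[170:345,165:290].astype(int);b=cv2.imread("pics/sceneB.png")[170:345,165:290].astype(int)
print(abs(a-b).max(2).mean(),(abs(a-b).max(2)>40).sum())
# relative displacement in scene of collar vs original
```

```text
wrist boss along 95.9 n 0.7
wrist wing along 98.1 n 1.2
wrist yel along 96.1 n 41.3
wrist nub along 95.7 n 29.5
scene boss along 97.0 n 4.3
scene yel along 95.9 n 41.3
scene nub along 97.5 n 25.8
9.708982857142857 0
```

Run:
```python
from workcell import *
print(job_done(), manip.get_obs()["time"])
```

```text
the job is handed in; nothing more can be done
the job is handed in; nothing more can be done
```

I loosened the blue screw, slid the blue collar opposite the yellow pointer and released it, with the gripper left clear above. The last clock reading before hand-in was about 13 s.

- **Screw:** I turned the wing about 1.3 rad (75°) anticlockwise while the collar was still at mid-bar, then left it there.
- **Slide:** the first slide left the collar about 2.5 mm short of the pointer in all three camera views. I gripped the wing again and moved it about 2.9 mm further.
- **Last check, centring:** along the bar, the wrist view puts the screw axis at 95.9 mm and the pointer at about 96 mm. The scene view gives 97.0 mm for the axis and 95.9 to 97.5 mm for the pointer. So they agree to about 1 mm.
- **Last check, green collar:** its area in the scene image shows no changed pixels beyond lighting.
- **Disagreements:**
  - The fingertips were really about 36 mm short of where the stated tool frame puts them. A test close above the wing confirmed it, and I allowed for it.
  - In the last wrist view, the point I picked as the centre of the wing's top came out about 2 mm past the pointer. I trusted the boss on the collar instead.
  - I estimated the pointer's distance from mid-bar as 94 to 96 mm, though the task says 95 mm at most.

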